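# Set out a gift set on the apothecary's display board

### The job

Set out the gift set on the dark display board. Stand the tall screw-capped bottle midway between the mortar and the oil burner, in line with them; on the brass line, stand the cream jar straight in front of the mortar and the dropper bottle straight in front of the burner, with the slim roll-on vial midway between those two, and put the balm tin centred on top of the jar. Keep everything upright, leave the pump bottle where it stands, and let go of it all.

Things in the scene. Friction and masses are not known exactly. Their poses are not given: they have to be found in the camera images.
- board: dark wooden board flat on the counter, fixed, 220 (x) by 300 (y) by 15 mm; origin at the centre of its underside. A flush brass line, 5 mm wide, runs along its y at x = -65 mm, near its front edge (the one towards the robot); +x points to the back, where mortar and burner stand at x = +55 mm. On the robot's left or right, turned up to 0.2 rad.
- mortar: white porcelain mortar (open bowl, pestle leaning in it), fixed at the left or right end of the board's back half; 80 mm across, 60 mm high, pestle to 86 mm; origin at the centre of its underside, on the board's top; axes parallel to the board's. Its centre is 180 mm from the burner's.
- burner: white ceramic oil burner (four legs round a tea light, dish on top), fixed on the board's back half at the other end from the mortar; 80 mm across, 84 mm high; origin at the centre of its underside; axes parallel to the board's.
- bottle: tall amber glass bottle with plain black screw cap and label, loose, 170 g: body 48 mm diameter up to 78 mm, then shoulder and neck; cap 26 mm diameter, 95 to 110 mm up; origin at the centre of its underside. Like all loose things here it starts upright on a 4 mm thick cork mat beside the board; the six stand in two rows in any order, centres 80 mm or more apart.
- jar: squat amber cream jar with flat black lid, loose, about 160 g: 60 mm diameter (lid; glass 58), 50 mm high, lid from 34 mm up; top flat; origin at the centre of its underside, z up.
- tin: low plain aluminium balm tin, loose, about 50 g: 44 mm diameter up to 15 mm, lid 45.6 mm diameter, 24 mm high in all; origin at the centre of its underside, z up.
- dropper: small amber dropper bottle with black collar and thin rubber bulb, loose, about 50 g: body 31 mm diameter up to 44 mm, collar 19 mm diameter from 54 to 65 mm, bulb 12 mm diameter to 80 mm; origin at the centre of its underside, z up.
- vial: slim amber roll-on vial with steel cap, the thinnest of them, loose, about 35 g: 24 mm diameter, 58 mm high (cap from 40 mm, 23 mm diameter); origin at the centre of its underside, z up.
- pump: amber pump bottle with black pump head and spout, loose, a bystander that stays where it is on the mat: body 56 mm diameter up to 65 mm, pump head to 135 mm (spout reaches 33 mm from the axis); origin at the centre of its underside.
Not all that is in view belongs to the job. What is shaped like the jar but blue or purple is not meant.

How it is judged (in metres and radians):
At the end, for the whole second after the job is handed in: All upright, at rest. On board: bottle within 13 mm of the mortar-burner line, 104 mm of both; jar, dropper, vial within 13 mm of brass line; jar 13 mm sideways of mortar, dropper of burner; vial within 108 mm of jar and dropper; tin on jar within 10 mm; pump moved under 30 mm (z of bottle in the frame of board between 0.011 and 0.019 m and angle between each of bottle, jar, dropper, vial, tin, pump's own z axis and vertical below 0.1 rad and linear speed of each of bottle, jar, dropper, vial, tin, pump below 0.02 m/s and z of jar in the frame of board between 0.011 and 0.019 m and z of dropper in the frame of board between 0.011 and 0.019 m and z of vial in the frame of board between 0.011 and 0.019 m and x of bottle in the frame of mortar between -0.013 and 0.013 m and horizontal distance between bottle and mortar below 0.104 m and horizontal distance between bottle and burner below 0.104 m and x of jar in the frame of board between -0.078 and -0.052 m and y of jar in the frame of mortar between -0.013 and 0.013 m and x of dropper in the frame of board between -0.078 and -0.052 m and y of dropper in the frame of burner between -0.013 and 0.013 m and x of vial in the frame of board between -0.078 and -0.052 m and horizontal distance between vial and jar below 0.108 m and horizontal distance between vial and dropper below 0.108 m and z of tin in the frame of board between 0.061 and 0.069 m and horizontal distance between tin and jar below 0.01 m and distance of pump from where it was at the start of the episode below 0.03 m); the robot touches nothing.
It fails at once if one of the loose things is knocked over or tipped by more than 0.7 rad (angle between any of bottle, jar, tin, dropper, vial, pump's own z axis and vertical above 0.7 rad).
It fails at once if the pump bottle is shifted by more than 30 mm (distance of pump from where it was at the start of the episode above 0.03 m).
It also fails if it takes over 136 s, if anything falls off the work surface, if the arm or the gripper's body presses on something with over 40 N, if the wrist force passes 120 N, or if a joint passes its speed limit or range.

### The arm

A 7-joint arm with a two-finger parallel gripper is mounted at the origin on the work surface. World frame = base frame: x ahead of the robot, y to its left, z up, the work surface at z = 0. Lengths are in mm, angles in rad, forces in N, time in s.
With the tool pointing down it reaches from about 400 to 850 mm from the base axis. Payload 4.5 kg.
Tool frame: the origin (TCP) lies midway between the tips of the shut fingers; the grasp point (between the pads) lies 19 mm behind it (r.pinch_z is the distance from the TCP to the grasp point, in mm); z points along the fingers, y is the line along which they close (so a half turn about z gives the same grasp; the last joint's range is limited). The gripper opens to 85 mm and grips with 20 to 120 N. Pads are 22 mm wide; open, the fingers measure 114 mm over their backs; the gripper's body (76 mm by 85 mm) begins 54 mm behind the grasp point. The pads swing forward as they close: fully open they stand 13 mm farther back than shut.
Start: joints at [-1.158, 0.689, -0.195, 1.565, 0.157, 0.902, -0.215], TCP at [231.111, 580.725, 231.317] pointing down, gripper open.
Joint ranges: [-3.01, 3.01], [-0.46, 2.08], [-1.47, 1.51], [0.13, 2.56], [-1, 4.14], [0.04, 2.09], [-2.66, 2.66]. Speed limits (rad/s): [2.57, 2.57, 3.14, 3.14, 3.14, 3.14, 3.14].

### API

Orientations are given as a rotation vector (axis times angle).
In Python, from plant import r gives the robot as it stands. The module is installed in compiled form; this text tells all that it offers.
- The arm moves only by the shell command python3 -m jog 'ROWS' [FORCE]. ROWS is a JSON object of lists of equal length, an entry for each row: "delta_pos": the shift along the tool's x, y, z in mm, a list of three; "yaw": the turn about the tool's z in rad; "hand": the finger opening in mm, from 0 to 85.4. A call has 1 to 5 rows; each row is the pose to reach, as a shift and turn from the pose commanded when the call began, along the tool's axes at that moment; what a row does not reach only later rows make up. A row lasts 1/12 s, in which the tool goes at most 41.7 mm and 7.16 degrees, less where a joint would pass 70% of its speed; a pose out of reach is approached as far as the arm can. A call with a gripper value outside its range is refused whole. The fingers move at their own pace and stop on an object; FORCE is the grip in N (left out, the last holds). Time passes only in rows, so rows that repeat a pose let the fingers close. It gives the time, the measured TCP pose, the force, the opening and the grip force at its end, in the units of the state.
- r.get_state(): the state, without advancing time (a new reading comes with each control period).
- r.read_camera(name): name is "scene" or "top" or "wrist"; returns a dict with "color" (384x512x3 uint8, blue, green, red), "vfov" (degrees; the focal length in pixels is half the picture's height over the tangent of half this angle, whatever the lens; pixels are square), "cx", "cy" (the principal point, pixels), "rvec" (rotation vector, rad) and "tvec" (3), from world to camera coordinates, as OpenCV has them. Camera axes: x right, y down, z forward; pixel columns grow to the right and rows downward; lengths in mm; the calibration is good to about 2 mm. The wrist camera is an equidistant fisheye: a pixel r from the principal point sees the ray r / f radians off the axis. A picture is of the moment at which its call begins. There is no depth.
- r.finish_job(): hands the job in; it is judged then, once.
The state is a dict: "time": time; "joints": joint angles; "dq": joint speeds; "joint_efforts": joint torques, N m; "tcp_pos": TCP position; "eef_rot": TCP orientation; "ft_force": force on the tool from outside, world axes, zero at the start; "wrist_torque": the same for the moment, N m; "gripper_width": finger opening in mm; "grasp_force": force on a finger pad.
Only numpy, scipy, OpenCV 4.12 (cv2) and the standard library are available. Lean on these libraries where they do the work, as an engineer would, in place of code of your own. Each camera call takes 0.05 s, during which the arm holds its last target. There are 200 camera calls.

## Working session

There is one attempt and no reset: what is moved stays moved. The work goes in short steps, Python scripts to look and compute and a shell command to move; the robot and the scene stay as the last step left them, time stands still between calls to the robot, and variables do not carry over. Pictures are saved under pics/ and viewed, at most 14 in all, crops included, and the job is handed in when it is done.

```bash
mkdir -p pics; ls; cat > h.py <<'E'
import numpy as np, cv2
from plant import r
def cam(n):
    c=r.read_camera(n); c['R']=cv2.Rodrigues(np.array(c['rvec'],float))[0]; c['t']=np.array(c['tvec'],float).ravel()
    c['f']=c['color'].shape[0]/2/np.tan(np.radians(c['vfov']/2)); c['n']=n; return c
def ray(c,u,v):
    d=np.array([u-c['cx'],v-c['cy']],float)
    if c['n']=='wrist':
        q=np.hypot(*d); th=q/c['f']; k=np.sin(th)/q if q>0 else 0
        d=np.array([*(d*k),np.cos(th)])
    else: d=np.array([*(d/c['f']),1.])
    return -c['R'].T@c['t'], c['R'].T@d
def onz(c,u,v,z):
    o,d=ray(c,u,v); return (o+d*(z-o[2])/d[2])[:2]
def proj(c,p):
    q=c['R']@np.array(p,float)+c['t']
    if c['n']=='wrist':
        rr=np.hypot(q[0],q[1]); th=np.arctan2(rr,q[2]); return c['f']*th*q[:2]/rr+[c['cx'],c['cy']]
    return c['f']*q[:2]/q[2]+[c['cx'],c['cy']]
E
python3 - <<'E'
from h import *
for n in ['scene','top']:
    c=cam(n); cv2.imwrite(f'pics/{n}0.png',cv2.resize(c['color'],(800,600))); cv2.imwrite(f'{n}0_raw.png',c['color']); print(n,-c['R'].T@c['t'],c['f'],c['R'][2])
print(r.get_state(), r.pinch_z)
E
```

```text
pics
scene [935.51056773 190.01829484 552.79063496] 358.82475945313104 [-0.60848268 -0.24849242 -0.75365797]
top [390.93127964  20.04572012 892.24428813] 367.27561535695884 [ 0.1786833   0.00786778 -0.98387518]
{'time': 0.1, 'joints': array([-1.1581868 ,  0.68992375, -0.19449579,  1.56627928,  0.15732077,
        0.90248202, -0.21513252]), 'dq': array([ 0.00014559, -0.0017916 , -0.00069785, -0.00142004, -0.00022264,
        0.00064252, -0.00108622]), 'joint_efforts': array([-3.24775130e-03, -5.40605414e+01, -1.27143994e+00, -1.58986348e+01,
        9.38376674e-03,  4.35648370e-03, -1.96756275e-06]), 'tcp_pos': array([230.97159015, 580.11088947, 230.53841687]), 'eef_rot': array([-5.91383241e-01, -3.08525523e+00,  2.65830536e-03]), 'ft_force': array([ 0.62353916, -0.30851064, -0.63251011]), 'wrist_torque': array([ 0.02892991,  0.0509012 , -0.01492562]), 'grasp_force': 0.0, 'gripper_width': 84.94431235022485} 18.700000000000003
```

View pics/scene0.png

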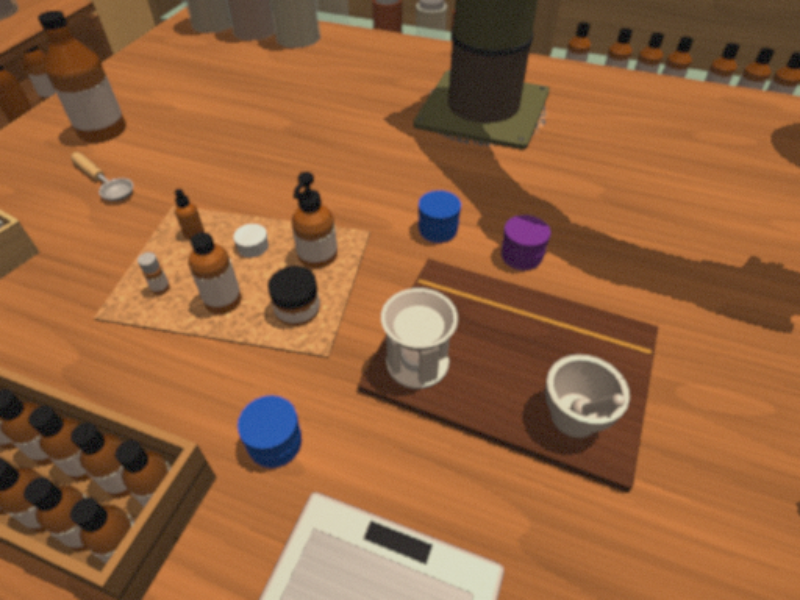

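View pics/top0.png

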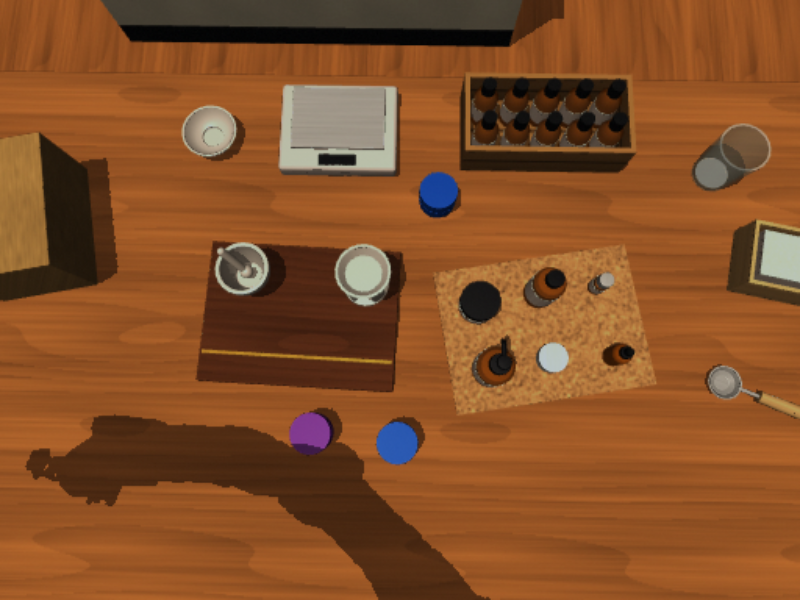

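Top view (800x600): the board is on the left, with the mortar at (241,268), the burner at (363,275) and the brass line along y≈357. On the mat are the jar (480,301), bottle (548,285), vial (600,283), pump (496,362), tin (553,357) and dropper (622,353).

Lookalikes:
- **Jar:** blue (438,194), purple (310,433) and blue (397,442) are excluded by colour. The crate bottles are at (550,110).
- **Bottle:** the pump is at (496,362), with a spout.
- **Tin:** the white spoon bowl at (724,380) and the bowl at (210,130).

Next I measure, with a close crop of the chosen things.

```bash
python3 - <<'E'
from h import *
c=cam('top'); im=c['color']; hsv=cv2.cvtColor(im,cv2.COLOR_BGR2HSV); s=1/1.5625
H,S,V=[hsv[...,i].astype(int) for i in range(3)]
dark=(V<45); bright=(V>120)&(S<70); yel=(H>14)&(H<30)&(V>110)&(S>110)
def pick(mask,u,v,w):
    u,v=int(u*s),int(v*s);m=np.zeros(mask.shape,np.uint8);m[v-w:v+w,u-w:u+w]=mask[v-w:v+w,u-w:u+w]
    n,l,st,ce=cv2.connectedComponentsWithStats(m)
    i=1+np.argmax(st[1:,4]); cs=cv2.findContours((l==i).astype(np.uint8),0,2)[0]; k=max(cs,key=len)
    return ce[i],st[i],k
out=im.copy()
for nm,mask,u,v,w,z,hh in [('jar',dark,480,301,17,54,50),('bottle',dark,553,279,10,114,108),('vial',bright,606,279,9,62,56),('tin',bright,553,357,14,28,24),('dropper',dark,627,350,9,84,62),('mortar',bright,241,268,22,75,75),('burner',bright,363,272,26,99,99),('pumphead',dark,500,363,10,100,100)]:
    try:
        ce,st,k=pick(mask,u,v,w); (x,y),rad=cv2.minEnclosingCircle(k)
        cv2.drawContours(out,[k],-1,(0,255,0),1)
        br=np.array([st[0]+st[2]/2-.5,st[1]+st[3]/2-.5])
        print(nm,st,'cent',ce.round(1),'box',br,onz(c,*br,hh).round(1),'cent',onz(c,*ce,hh).round(1),'diam',2*np.linalg.norm(onz(c,x,y,hh)-onz(c,x+rad,y,hh)))
    except Exception as e: print(nm,e)
m=(V<75)&(H<15)|(V<45); m2=np.zeros_like(m,np.uint8); m2[150:255,120:262]=m[150:255,120:262]
m2=cv2.morphologyEx(m2,cv2.MORPH_CLOSE,np.ones((9,9),np.uint8)); k=max(cv2.findContours(m2,0,2)[0],key=cv2.contourArea)
hw=np.array([onz(c,*p[0],15) for p in k],np.float32); R=cv2.minAreaRect(hw); print('board',R); print(cv2.boxPoints(R).round(0))
cv2.drawContours(out,[k],-1,(255,0,255),1)
ys,xs=np.nonzero(yel[200:245,120:262]); w=np.array([onz(c,x+120,y+200,15) for x,y in zip(xs,ys)],np.float32)
vx,vy,x0,y0=cv2.fitLine(w,cv2.DIST_HUBER,0,.01,.01).ravel(); t=(w-[x0,y0])@[vx,vy]
print('brass',len(w),vx,vy,x0,y0,'ends',[x0,y0]+t.min()*np.array([vx,vy]),[x0,y0]+t.max()*np.array([vx,vy]),t.max()-t.min())
a=out[140:270,115:430]; cv2.imwrite('pics/crop1.png',cv2.resize(a,None,fx=2.5,fy=2.5,interpolation=cv2.INTER_CUBIC))
E
```

```text
jar [294 180  26  26 520] cent [306.9 192.5] box [306.5 192.5] [550.9 -94.3] cent [550.9 -95.2] diam 60.37878527062146
bottle [349 173  13  12 120] cent [354.8 178.3] box [355.  178.5] [ 572.9 -192.5] cent [ 573.4 -192.1] diam 27.69455198066432
vial [384 175   9   9  63] cent [388.1 178.7] box [388. 179.] [ 585.1 -283.3] cent [ 585.9 -283.6] diam 20.786942759852554
tin [345 219  19  19 284] cent [353.8 228.2] box [354. 228.] [ 472.6 -209.3] cent [ 472.  -208.9] diam 45.588226069936624
dropper [396 222  10   8  61] cent [400.5 225.2] box [400.5 225.5] [ 476.5 -304.3] cent [ 477.2 -304.3] diam 20.790939366101355
mortar [138 155  34  33 437] cent [157.5 173.1] box [154.5 171. ] [590.2 256.7] cent [585.5 249.5] diam 78.50477020122804
burner [214 156  36  40 948] cent [232.8 173.9] box [231.5 175.5] [577.1  78.2] cent [580.7  75.5] diam 86.91474446444228
pumphead [313 222  15  18 178] cent [320.  231.7] box [320.  230.5] [ 458.7 -116. ] cent [ 456.1 -115.9] diam 38.76654934215608
board ((536.3090209960938, 174.2845458984375), (304.593994140625, 217.07652282714844), 85.01620483398438)
[[415.  32.]
 [631.  13.]
 [658. 317.]
 [441. 335.]]
brass 299 0.042978827 0.999076 466.76627 178.90132 ends [460.6233    36.103104] [473.1295  326.81918] 290.98492
```

View pics/crop1.png

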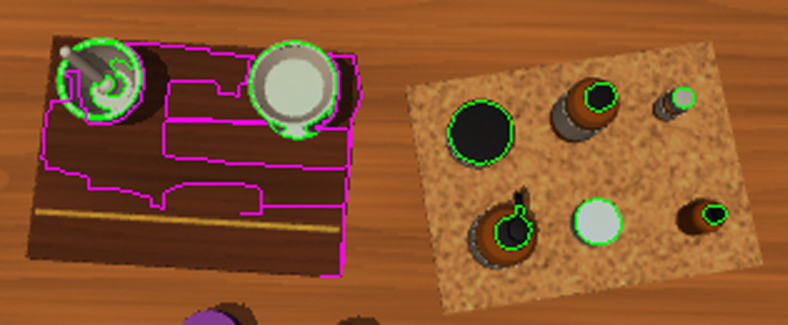

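```bash
python3 - <<'E'
from h import *
c=cam('top')
cs=np.array([onz(c,u/2.5+115,v/2.5+140,15) for u,v in [(55,36),(356,55),(342,277),(28,260)]]); print(cs.round(1),cs.mean(0))
print('sides',[np.linalg.norm(cs[i]-cs[i-1]).round(1) for i in range(4)])
for nm,u,v,z in [('mortar',101,82,75),('burner',294,87,99)]:
    print(nm,onz(c,u/2.5+115,v/2.5+140,z))
s=cam('scene'); im=s['color']; hsv=cv2.cvtColor(im,cv2.COLOR_BGR2HSV)
for nm,u,v,z in [('mortar',587,390,75),('burner',419,320,99),('jar',293,288,54),('bottle',204,243,114),('vial',148,260,62),('tin',251,236,28),('dropper',180,193,84)]:
    print('scene',nm,onz(s,u/1.5625,v/1.5625,z).round(1))
for p in [(55,36),(356,55),(342,277),(28,260)]: pass
print([onz(s,u/1.5625,v/1.5625,15).round(0) for u,v in [(428,262),(657,326),(630,487),(362,388)]])
E
```

```text
[[646.4 320.4]
 [632.1  21.4]
 [415.2  31. ]
 [425.7 329.4]] [529.84929887 175.55625842]
sides [np.float64(220.9), np.float64(299.3), np.float64(217.1), np.float64(298.6)]
mortar [586.04465693 254.37309884]
burner [578.71536428  75.79619671]
scene mortar [594.6 257.4]
scene burner [587.9  79.7]
scene jar [560.3 -89.1]
scene bottle [ 579.7 -183.5]
scene vial [ 588.1 -276. ]
scene tin [ 475.1 -203.5]
scene dropper [ 483.9 -294.3]
[array([425.,  37.]), array([431., 331.]), array([648., 321.]), array([638.,  32.])]
```

```bash
python3 -m jog '{"delta_pos":[[0,0,0],[0,0,0],[0,0,0],[0,0,0],[0,0,0]],"yaw":[0.125,0.25,0.375,0.5,0.615],"hand":[85,85,85,85,85]}' 40
python3 -m jog '{"delta_pos":[[0,0,0],[0,0,0],[0,0,0],[0,0,0],[0,0,0]],"yaw":[0.125,0.25,0.375,0.5,0.615],"hand":[85,85,85,85,85]}'
cat > st.py <<'E'
from h import *
XB=np.array([.99908,-.043]);YB=np.array([.043,.99908]);B=np.array([530,175.5])
def b(p): d=np.array(p[:2])-B; return np.array([d@XB,d@YB])
def pr():
    s=r.get_state(); R=cv2.Rodrigues(s['eef_rot'])[0]; p=s['tcp_pos']
    print('t %.1f tcp'%s['time'],p.round(1),'board',b(p).round(1),'toolx',R[:,0].round(3),'tooly',R[:,1].round(3),'w %.1f gf %.1f'%(s['gripper_width'],s['grasp_force']),'F',s['ft_force'].round(1),'j7 %.2f'%s['joints'][6]); return p
if __name__=='__main__':
    p=pr()
    for n,q in dict(bottle=(573,-192.3),jar=(551,-94.7),vial=(585.5,-283.4),tin=(472.3,-209),dropper=(476.8,-304.3)).items(): print(n,'board',b(q).round(0),'tool shift',(b(q)-b(p))[::-1].round(0))
E
python3 st.py
```

```text
time: 0.67
tcp_pos: [231.0, 580.6, 231.2]
eef_rot: [-1.506, -2.757, 0.0]
ft_force: [0.6, -0.5, 0.4]
gripper_width: 85.1
grasp_force: 0.0
time: 1.08
tcp_pos: [230.9, 580.7, 231.2]
eef_rot: [-2.27, -2.172, 0.0]
ft_force: [-0.8, -0.2, -1.0]
gripper_width: 84.9
grasp_force: 0.0
t 1.1 tcp [230.9 580.7 231.2] board [-316.3  391.9] toolx [ 0.044  0.999 -0.   ] tooly [ 0.999 -0.044 -0.   ] w 84.9 gf 0.0 F [-0.8 -0.2 -1. ] j7 -1.19
bottle board [  59. -366.] tool shift [-758.  375.]
jar board [  33. -269.] tool shift [-661.  349.]
vial board [  75. -456.] tool shift [-848.  391.]
tin board [ -41. -387.] tool shift [-779.  275.]
dropper board [ -33. -482.] tool shift [-874.  284.]
```

```bash

python3 -m jog '{"delta_pos":[[-38,19,0],[-76,38,0],[-114,57,0],[-152,75,0],[-190,94,0]],"yaw":[0,0,0,0,0],"hand":[85,85,85,85,85]}' >/dev/null
python3 -m jog '{"delta_pos":[[-38,19,0],[-76,38,0],[-114,57,0],[-152,75,0],[-190,94,0]],"yaw":[0,0,0,0,0],"hand":[85,85,85,85,85]}' >/dev/null
python3 -m jog '{"delta_pos":[[-38,19,0],[-76,38,0],[-114,57,0],[-152,75,0],[-190,94,0]],"yaw":[0,0,0,0,0],"hand":[85,85,85,85,85]}' >/dev/null
python3 -m jog '{"delta_pos":[[-38,19,0],[-76,38,0],[-114,57,0],[-152,75,0],[-152,75,0]],"yaw":[0,0,0,0,0],"hand":[85,85,85,85,85]}' >/dev/null
python3 st.py
python3 - <<'E'
from h import *
c=cam('wrist'); cv2.imwrite('pics/w1.png',cv2.resize(c['color'],(800,600))); cv2.imwrite('w1_raw.png',c['color']); print(-c['R'].T@c['t'],c['R'][2],c['f'])
for n,q in dict(bottle=(573,-192.3,114),jar=(551,-94.7,54),vial=(585.5,-283.4,62),tin=(472.3,-209,28),dropper=(476.8,-304.3,84)).items(): print(n,(proj(c,q)*1.5625).round(0))
E
```

```text
t 2.8 tcp [ 557.9 -155.   231.5] board [  42. -329.] toolx [ 0.049  0.999 -0.007] tooly [ 0.999 -0.049  0.004] w 84.8 gf 0.0 F [-0.1 -0.9  0.5] j7 0.18
bottle board [  59. -366.] tool shift [-37.  17.]
jar board [  33. -269.] tool shift [60. -9.]
vial board [  75. -456.] tool shift [-127.   33.]
tin board [ -41. -387.] tool shift [-58. -83.]
dropper board [ -33. -482.] tool shift [-153.  -75.]
[561.90567356 -77.71833891 373.13672321] [-0.01145741 -0.30883383 -0.951047  ] 297.3186396354542
bottle [422. 345.]
jar [380. 178.]
vial [437. 422.]
tin [292. 326.]
dropper [301. 463.]
```

View pics/w1.png

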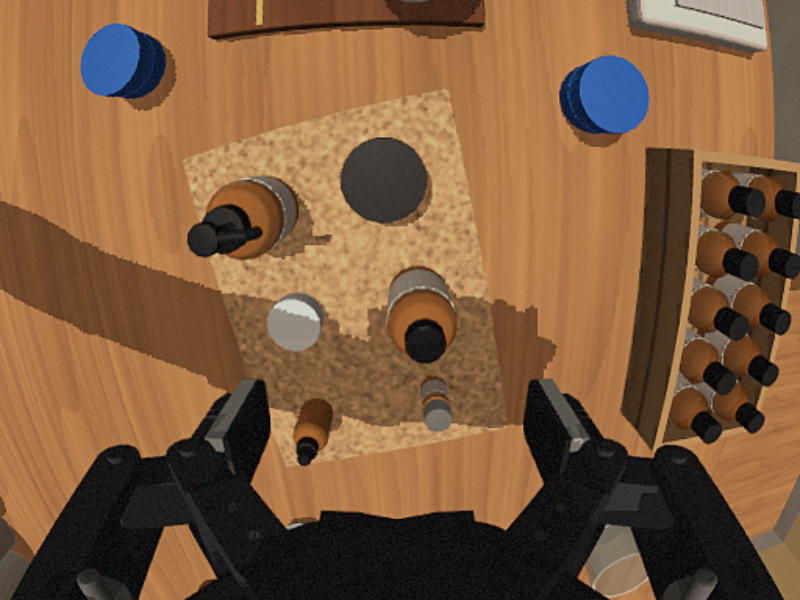

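The wrist view agrees with the estimates: bottle cap (425,341), jar lid (384,181), tin (295,323), vial (437,405), dropper (312,430), all within about 3 mm. The amber bottle with a plain cap and no spout is the right one, so I descend on it.

```bash

python3 -m jog '{"delta_pos":[[-36,19,0],[-36,19,0],[-36,19,20],[-36,19,55],[-36,19,90]],"yaw":[0,0,0,0,0],"hand":[85,85,85,85,85]}' >/dev/null
python3 -m jog '{"delta_pos":[[0,0,35],[0,0,65],[0,0,85],[0,0,92],[0,0,92]],"yaw":[0,0,0,0,0],"hand":[85,85,85,85,85]}' >/dev/null
python3 -m jog '{"delta_pos":[[0,0,0],[0,0,0],[0,0,0],[0,0,0],[0,0,0]],"yaw":[0,0,0,0,0],"hand":[70,40,40,40,40]}' 40 >/dev/null
python3 -m jog '{"delta_pos":[[0,0,0],[0,0,0],[0,0,0],[0,0,0],[0,0,0]],"yaw":[0,0,0,0,0],"hand":[40,40,40,40,40]}' >/dev/null
python3 st.py
```

```text
t 4.5 tcp [ 574.6 -181.2   51.2] board [  59.9 -354.4] toolx [ 0.038  0.999 -0.   ] tooly [ 0.999 -0.038  0.003] w 46.3 gf 40.4 F [-0.2  0.3  5.6] j7 0.23
bottle board [  59. -366.] tool shift [-11.  -1.]
jar board [  33. -269.] tool shift [ 85. -27.]
vial board [  75. -456.] tool shift [-102.   15.]
tin board [ -41. -387.] tool shift [ -32. -101.]
dropper board [ -33. -482.] tool shift [-127.  -92.]
```

The earlier rows fell 11 mm short sideways, so I regrasp centred.

```bash

python3 -m jog '{"delta_pos":[[0,0,0],[0,0,0],[0,0,0],[0,0,0],[0,0,0]],"yaw":[0,0,0,0,0],"hand":[75,75,75,75,75]}' >/dev/null
python3 -m jog '{"delta_pos":[[-6,0,0],[-11,0,-2],[-11,0,-2],[-11,0,-2],[-11,0,-2]],"yaw":[0,0,0,0,0],"hand":[75,75,75,75,75]}' >/dev/null
python3 st.py | head -1
python3 -m jog '{"delta_pos":[[0,0,0],[0,0,0],[0,0,0],[0,0,0],[0,0,0]],"yaw":[0,0,0,0,0],"hand":[60,40,40,40,40]}' 40 >/dev/null
python3 -m jog '{"delta_pos":[[0,0,0],[0,0,0],[0,0,0],[0,0,0],[0,0,0]],"yaw":[0,0,0,0,0],"hand":[40,40,40,40,40]}' >/dev/null
python3 -m jog '{"delta_pos":[[0,0,-15],[0,0,-45],[0,0,-75],[0,0,-100],[0,0,-125]],"yaw":[0,0,0,0,0],"hand":[40,40,40,40,40]}' >/dev/null
python3 st.py | head -1
python3 - <<'E'
from h import *
c=cam('wrist'); a=c['color'];cv2.imwrite('pics/w2.png',a)
E
```

```text
t 5.3 tcp [ 573.1 -192.1   51.3] board [  58.9 -365.4] toolx [0.038 0.999 0.   ] tooly [ 0.999 -0.038  0.   ] w 74.8 gf 0.0 F [-1.   0.4 -0.2] j7 0.24
t 6.5 tcp [ 572.4 -192.2  176.9] board [  58.2 -365.6] toolx [ 0.038  0.999 -0.   ] tooly [ 0.999 -0.038 -0.001] w 46.9 gf 41.7 F [ 0.   0.6 -2.1] j7 0.24
```

View pics/w2.png

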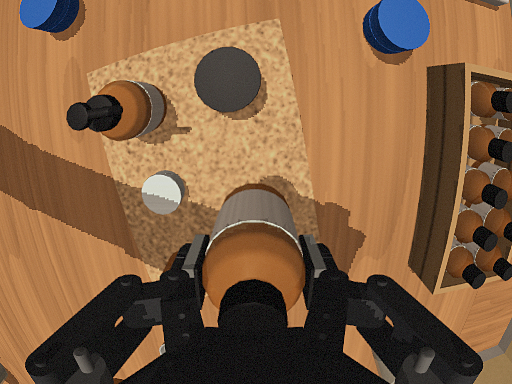

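The bottle is held upright at (255,270). I move halfway and look at the board from nearer.

```bash

python3 -m jog '{"delta_pos":[[20,0,0],[55,0,-5],[90,0,-15],[125,0,-15],[150,0,-15]],"yaw":[0,0,0,0,0],"hand":[40,40,40,40,40]}' >/dev/null
python3 -m jog '{"delta_pos":[[10,0,0],[10,0,0],[10,0,0],[10,0,0],[10,0,0]],"yaw":[0,0,0,0,0],"hand":[40,40,40,40,40]}' >/dev/null
python3 st.py | head -1
python3 - <<'E'
from st import *
c=cam('wrist'); a=c['color'];cv2.imwrite('pics/w3.png',cv2.resize(a,(800,600)));cv2.imwrite('w3.png',a)
def w(x,y,z): return (*(B+x*XB+y*YB),z)
for n,q in dict(mortar=w(55,81.5,75),burner=w(55,-98,99),bl=w(110,-150,15),fl=w(-110,-150,15),ffl=w(-110,150,15),fbl=w(110,150,15),brass0=w(-65,-150,15),brass1=w(-65,150,15)).items(): print(n,(proj(c,q)*1.5625).round(0))
E
```

```text
t 7.4 tcp [578.9 -35.2 191.1] board [  57.9 -208.4] toolx [ 0.042  0.999 -0.002] tooly [ 0.999 -0.042 -0.   ] w 46.9 gf 41.7 F [-0.3 -0.2 -1. ] j7 -0.00
mortar [ 391. -166.]
burner [389.  88.]
bl [472. 183.]
fl [168. 191.]
ffl [ 188. -155.]
fbl [ 464. -179.]
brass0 [223. 187.]
brass1 [ 239. -167.]
```

View pics/w3.png

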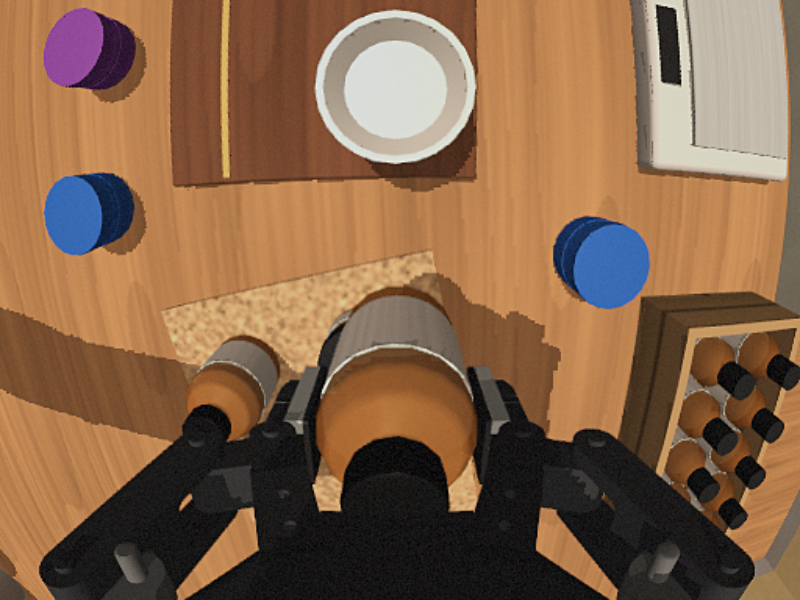

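The burner rim centre is at (395,87) against a predicted (389,88), and the board corners are at (475,181) and (174,185). The board is therefore about +2.5 mm in x and +1.5 mm in y from my estimate, so I update it and carry on.

```bash
sed -i 's/B=np.array(\[530,175.5\])/B=np.array([532.5,177])/; s/bottle=(573,-192.3),jar=(551,-94.7),vial=(585.5,-283.4),tin=(472.3,-209),dropper=(476.8,-304.3)/jar=(553,-94.7),vial=(586.5,-283.4),tin=(474.3,-209),dropper=(478.5,-304)/' st.py
python3 -m jog '{"delta_pos":[[25,0,0],[60,0,0],[95,0,0],[130,0,0],[150,0,0]],"yaw":[0,0,0,0,0],"hand":[40,40,40,40,40]}' >/dev/null
python3 -m jog '{"delta_pos":[[20,0,0],[40,0,0],[51,0,0],[51,0,0],[51,0,0]],"yaw":[0,0,0,0,0],"hand":[40,40,40,40,40]}' >/dev/null
python3 st.py | head -1
python3 - <<'E'
from st import *
c=cam('wrist'); a=c['color'];cv2.imwrite('pics/w4.png',a)
def w(x,y,z): return (*(B+x*XB+y*YB),z)
for n,q in dict(mortar=w(55,80.5,75),ffl=w(-110,150,15),fbl=w(110,150,15),brass1=w(-65,150,15)).items(): print(n,proj(c,q).round(0))
E
```

```text
t 8.3 tcp [586.9 167.6 191.2] board [54.8 -7.1] toolx [ 0.038  0.999 -0.001] tooly [ 0.999 -0.038 -0.   ] w 47.0 gf 41.7 F [-0.9  0.2 -1.5] j7 -0.30
mortar [254.  87.]
ffl [108.  38.]
fbl [306.  27.]
brass1 [144.  32.]
```

View pics/w4.png

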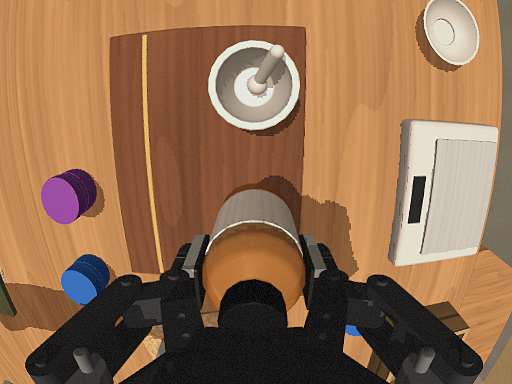

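Mortar rim centre (254,85) and board corners (110,39) and (306,27) match the prediction. Lowering now.

```bash

python3 -m jog '{"delta_pos":[[-1,0,20],[-1,0,55],[-1,0,85],[-1,0,105],[-1,0,118]],"yaw":[0,0,0,0,0],"hand":[40,40,40,40,40]}' >/dev/null
python3 -m jog '{"delta_pos":[[0,0,3],[0,0,6],[0,0,9],[0,0,9],[0,0,9]],"yaw":[0,0,0,0,0],"hand":[40,40,40,40,40]}' >/dev/null
python3 st.py | head -1
```

```text
t 9.2 tcp [587.6 167.9  65.3] board [55.4 -6.8] toolx [0.038 0.999 0.001] tooly [ 0.999 -0.038  0.002] w 46.6 gf 41.7 F [-0.2 -0.6 -1.7] j7 -0.29
```

```bash

python3 -m jog '{"delta_pos":[[0,0,1],[0,0,2],[0,0,2.5],[0,0,2.5],[0,0,2.5]],"yaw":[0,0,0,0,0],"hand":[40,40,40,40,40]}' >/dev/null
python3 st.py | head -1
python3 -m jog '{"delta_pos":[[0,0,0],[0,0,0],[0,0,0],[0,0,0],[0,0,0]],"yaw":[0,0,0,0,0],"hand":[55,70,80,80,80]}' 
python3 -m jog '{"delta_pos":[[0,0,-10],[0,0,-30],[0,0,-60],[0,0,-95],[0,0,-130]],"yaw":[0,0,0,0,0],"hand":[80,80,80,80,80]}' >/dev/null
python3 st.py
```

```text
t 9.6 tcp [587.2 167.9  62.5] board [55.  -6.7] toolx [0.038 0.999 0.   ] tooly [ 0.999 -0.038  0.001] w 46.8 gf 42.2 F [-0.5 -1.   4.7] j7 -0.29
time: 10.03
tcp_pos: [586.7, 167.7, 61.6]
eef_rot: [-2.263, -2.179, 0.0]
ft_force: [0.7, 0.1, -1.0]
gripper_width: 80.0
grasp_force: 0.0
t 10.4 tcp [586.3 167.5 193.5] board [54.1 -7.2] toolx [ 0.038  0.999 -0.   ] tooly [ 0.999 -0.038 -0.001] w 79.9 gf 0.0 F [ 1.   0.8 -1.2] j7 -0.30
jar board [  32. -271.] tool shift [-263.  -22.]
vial board [  74. -458.] tool shift [-450.   20.]
tin board [ -42. -388.] tool shift [-381.  -96.]
dropper board [ -33. -483.] tool shift [-476.  -87.]
```

```bash

python3 -m jog '{"delta_pos":[[-25,-2,0],[-60,-5,0],[-95,-8,0],[-130,-11,0],[-160,-14,0]],"yaw":[0,0,0,0,0],"hand":[80,80,80,80,80]}' >/dev/null
python3 -m jog '{"delta_pos":[[-35,-3,0],[-70,-6,0],[-95,-8,0],[-104,-8,0],[-104,-8,0]],"yaw":[0,0,0,0,0],"hand":[80,80,80,80,80]}' >/dev/null
python3 st.py|head -2
python3 - <<'E'
from st import *
c=cam('wrist'); a=c['color'];cv2.imwrite('pics/w5.png',a)
for n,q in dict(jar=(553,-95.5,54),vial=(586.5,-283.4,62),tin=(474.3,-209,28),dropper=(478.5,-304,84)).items(): print(n,proj(c,q).round(0))
E
```

```text
t 11.3 tcp [554.4 -98.8 192.5] board [  33.8 -274.6] toolx [ 0.044  0.999 -0.002] tooly [ 0.999 -0.044  0.001] w 80.3 gf 0.0 F [ 0.1  0.  -0.6] j7 0.10
jar board [  32. -271.] tool shift [ 4. -2.]
jar [251. 175.]
vial [286. 325.]
tin [191. 263.]
dropper [198. 350.]
```

View pics/w5.png

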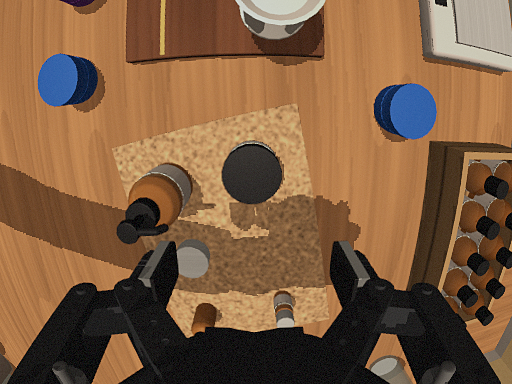

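Jar lid at (252,173), predicted (251,175). I descend with a slightly narrower opening to stay clear of the pump.

```bash

python3 -m jog '{"delta_pos":[[4,-1,10],[4,-1,40],[4,-1,75],[4,-1,105],[4,-1,130]],"yaw":[0,0,0,0,0],"hand":[74,74,74,74,74]}' >/dev/null
python3 -m jog '{"delta_pos":[[0,0,20],[0,0,35],[0,0,43],[0,0,43],[0,0,43]],"yaw":[0,0,0,0,0],"hand":[74,74,74,74,74]}' >/dev/null
python3 st.py|head -1
python3 -m jog '{"delta_pos":[[0,0,0],[0,0,0],[0,0,0],[0,0,0],[0,0,0]],"yaw":[0,0,0,0,0],"hand":[65,52,52,52,52]}' 40 >/dev/null
python3 -m jog '{"delta_pos":[[0,0,0],[0,0,0],[0,0,0],[0,0,-1],[0,0,-3]],"yaw":[0,0,0,0,0],"hand":[52,52,52,52,52]}' >/dev/null
python3 st.py|head -1
python3 -m jog '{"delta_pos":[[0,0,-15],[0,0,-45],[0,0,-75],[0,0,-105],[0,0,-130]],"yaw":[0,0,0,0,0],"hand":[52,52,52,52,52]}' >/dev/null
python3 st.py
```

```text
t 12.2 tcp [554.4 -89.6  19. ] board [  33.4 -265.4] toolx [0.036 0.999 0.001] tooly [ 0.999 -0.036  0.   ] w 74.3 gf 0.0 F [-0.2 -0.3  0.8] j7 0.10
t 13.0 tcp [554.2 -91.3  22.2] board [  33.2 -267.1] toolx [ 0.038  0.999 -0.   ] tooly [ 0.999 -0.038  0.001] w 58.7 gf 43.1 F [-0.3  0.2 -1.5] j7 0.10
t 13.4 tcp [554.1 -91.5 153.9] board [  33.2 -267.4] toolx [ 0.038  0.999 -0.   ] tooly [ 0.999 -0.038  0.001] w 59.0 gf 43.5 F [ 1.3  0.4 -1.1] j7 0.10
jar board [  32. -271.] tool shift [-3. -1.]
vial board [  74. -458.] tool shift [-190.   41.]
tin board [ -42. -388.] tool shift [-121.  -75.]
dropper board [ -33. -483.] tool shift [-216.  -66.]
```

```bash

python3 -m jog '{"delta_pos":[[25,-7,0],[60,-17,0],[95,-27,0],[130,-37,0],[160,-45,0]],"yaw":[0,0,0,0,0],"hand":[52,52,52,52,52]}' >/dev/null
python3 -m jog '{"delta_pos":[[35,-10,0],[70,-20,0],[105,-30,0],[140,-40,0],[160,-45,0]],"yaw":[0,0,0,0,0],"hand":[52,52,52,52,52]}' >/dev/null
python3 -m jog '{"delta_pos":[[20,-5,0],[32,-8,0],[32,-8,0],[32,-8,0],[32,-8,0]],"yaw":[0,0,0,0,0],"hand":[52,52,52,52,52]}' >/dev/null
python3 st.py|head -1
python3 - <<'E'
from st import *
c=cam('wrist'); a=c['color'];cv2.imwrite('pics/w6.png',a)
def w(x,y,z): return (*(B+x*XB+y*YB),z)
for n,q in dict(mortar=w(55,82,75),ffl=w(-110,150,15),fbl=w(110,150,15),brass1=w(-65,150,15)).items(): print(n,proj(c,q).round(0))
E
```

```text
t 14.7 tcp [470.  262.  151.8] board [-66.1  82.2] toolx [ 0.041  0.999 -0.002] tooly [ 0.999 -0.041  0.   ] w 58.5 gf 43.6 F [ 0.6 -0.4 -1.3] j7 -0.46
mortar [396. 199.]
ffl [206. 109.]
fbl [423. 118.]
brass1 [254. 109.]
```

View pics/w6.png

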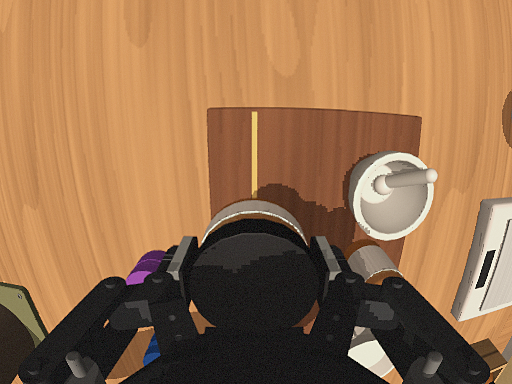

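Mortar rim (391,197) and corners (207,109) and (421,117) agree with the prediction. I nudge +3 and lower.

```bash

python3 -m jog '{"delta_pos":[[3,1,15],[3,1,45],[3,1,75],[3,1,95],[3,1,108]],"yaw":[0,0,0,0,0],"hand":[52,52,52,52,52]}' >/dev/null
python3 -m jog '{"delta_pos":[[0,0,4],[0,0,8],[0,0,11],[0,0,12],[0,0,12]],"yaw":[0,0,0,0,0],"hand":[52,52,52,52,52]}' >/dev/null
python3 st.py|head -1
```

```text
t 15.6 tcp [471.  267.2  32.4] board [-65.3  87.5] toolx [0.038 0.999 0.001] tooly [ 0.999 -0.038  0.001] w 59.1 gf 43.6 F [-0.2  0.  -1.2] j7 -0.43
```

```bash

python3 -m jog '{"delta_pos":[[-2,0,0],[-2,0,1],[-2,0,2],[-2,0,2.5],[-2,0,2.5]],"yaw":[0,0,0,0,0],"hand":[52,52,52,52,52]}' >/dev/null
python3 st.py|head -1
python3 -m jog '{"delta_pos":[[0,0,0],[0,0,0],[0,0,0],[0,0,0],[0,0,0]],"yaw":[0,0,0,0,0],"hand":[65,75,75,75,75]}' >/dev/null
python3 -m jog '{"delta_pos":[[0,0,-10],[0,0,-30],[0,0,-60],[0,0,-95],[0,0,-130]],"yaw":[0,0,0,0,0],"hand":[75,75,75,75,75]}' >/dev/null
python3 st.py
```

```text
t 16.0 tcp [470.8 265.   31.1] board [-65.4  85.3] toolx [0.038 0.999 0.001] tooly [ 0.999 -0.038  0.001] w 58.9 gf 44.8 F [-1.8 -1.7 13.9] j7 -0.43
t 16.8 tcp [469.8 264.8 160.9] board [-66.4  85.1] toolx [ 0.038  0.999 -0.001] tooly [ 0.999 -0.038 -0.001] w 74.5 gf 0.0 F [ 1.   1.2 -0.1] j7 -0.46
jar board [  32. -271.] tool shift [-356.   99.]
vial board [  74. -458.] tool shift [-543.  140.]
tin board [ -42. -388.] tool shift [-473.   25.]
dropper board [ -33. -483.] tool shift [-568.   33.]
```

```bash

python3 -m jog '{"delta_pos":[[-25,5,-10],[-60,14,-20],[-95,23,-20],[-130,32,-20],[-165,41,-20]],"yaw":[0,0,0,0,0],"hand":[75,75,75,75,75]}' >/dev/null
python3 -m jog '{"delta_pos":[[-35,9,0],[-70,18,0],[-105,27,0],[-140,36,0],[-175,45,0]],"yaw":[0,0,0,0,0],"hand":[75,75,75,75,75]}' >/dev/null
python3 -m jog '{"delta_pos":[[-35,9,0],[-70,18,0],[-105,27,0],[-120,31,0],[-120,31,0]],"yaw":[0,0,0,0,0],"hand":[65,65,65,65,65]}' >/dev/null
python3 st.py|sed -n '1p;3p'
python3 - <<'E'
from st import *
c=cam('wrist'); a=c['color'];cv2.imwrite('pics/w7.png',a)
for n,q in dict(vial=(586.5,-283.4,62),vialb=(586.5,-283.4,4),tin=(474.3,-209,28),dropper=(478.5,-304,84)).items(): print(n,proj(c,q).round(0))
E
```

```text
t 18.1 tcp [ 569.5 -205.7  180. ] board [  53.4 -380.8] toolx [ 0.046  0.999 -0.005] tooly [ 0.999 -0.046  0.001] w 64.8 gf 0.0 F [-0.1  0.1 -0.4] j7 0.27
vial board [  74. -458.] tool shift [-77.  20.]
vial [273. 257.]
vialb [270. 232.]
tin [163. 182.]
dropper [167. 288.]
```

View pics/w7.png

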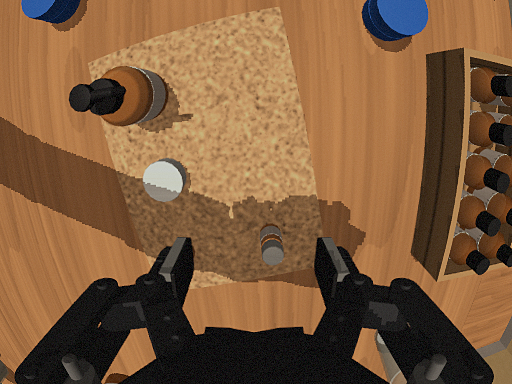

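Vial top at (272,257), exactly as predicted; tin at (164,181).

```bash

python3 -m jog '{"delta_pos":[[-35,9,0],[-65,17,0],[-75,20,0],[-75,20,0],[-75,20,0]],"yaw":[0,0,0,0,0],"hand":[65,65,65,65,65]}' >/dev/null
python3 -m jog '{"delta_pos":[[0,0,0],[0,0,5],[0,0,25],[0,0,45],[0,0,60]],"yaw":[0,0,0,0,0],"hand":[65,65,65,65,65]}' >/dev/null
python3 st.py|sed -n '1p;3p'
```

```text
t 18.9 tcp [ 586.6 -272.2  117.8] board [  73.3 -446.5] toolx [0.036 0.999 0.002] tooly [ 0.999 -0.036 -0.001] w 65.0 gf 0.0 F [ 0.1  0.7 -0.4] j7 0.37
vial board [  74. -458.] tool shift [-11.   0.]
```

```bash

python3 -m jog '{"delta_pos":[[-11,0,5],[-11,0,25],[-11,0,55],[-11,0,80],[-11,0,101]],"yaw":[0,0,0,0,0],"hand":[60,60,60,60,60]}' >/dev/null
python3 -m jog '{"delta_pos":[[0,0,0],[0,0,0],[0,0,0],[0,0,0],[0,0,0]],"yaw":[0,0,0,0,0],"hand":[45,30,18,18,18]}' 30 >/dev/null
python3 -m jog '{"delta_pos":[[0,0,0],[0,0,0],[0,0,0],[0,0,0],[0,0,0]],"yaw":[0,0,0,0,0],"hand":[18,18,18,18,18]}' >/dev/null
python3 st.py|sed -n '1p;3p'
python3 -m jog '{"delta_pos":[[0,0,-15],[0,0,-45],[0,0,-75],[0,0,-105],[0,0,-140]],"yaw":[0,0,0,0,0],"hand":[18,18,18,18,18]}' >/dev/null
python3 st.py|sed -n '1p;3p'
```

```text
t 20.2 tcp [ 587.6 -286.    19.8] board [  75.  -460.2] toolx [ 0.038  0.999 -0.001] tooly [ 0.999 -0.038  0.002] w 22.8 gf 30.4 F [0.3 0.3 6. ] j7 0.38
vial board [  74. -458.] tool shift [ 3. -1.]
t 20.6 tcp [ 585.6 -285.2  159.8] board [  73.  -459.4] toolx [0.038 0.999 0.001] tooly [ 0.999 -0.038 -0.002] w 23.0 gf 29.9 F [ 0.6 -0.5 -0.5] j7 0.38
vial board [  74. -458.] tool shift [2. 1.]
```

```bash

python3 -m jog '{"delta_pos":[[25,-8,0],[60,-18,-10],[95,-29,-10],[130,-40,-10],[165,-51,-10]],"yaw":[0,0,0,0,0],"hand":[18,18,18,18,18]}' >/dev/null
python3 -m jog '{"delta_pos":[[35,-11,0],[70,-22,0],[105,-33,0],[140,-44,0],[165,-51,0]],"yaw":[0,0,0,0,0],"hand":[18,18,18,18,18]}' >/dev/null
python3 -m jog '{"delta_pos":[[35,-11,0],[70,-22,0],[105,-33,0],[119,-36,0],[119,-36,0]],"yaw":[0,0,0,0,0],"hand":[18,18,18,18,18]}' >/dev/null
python3 -m jog '{"delta_pos":[[0,0,0],[0,0,0],[0,0,20],[0,0,50],[0,0,80]],"yaw":[0,0,0,0,0],"hand":[18,18,18,18,18]}' >/dev/null
python3 st.py|sed -n '1p'
python3 - <<'E'
from st import *
c=cam('wrist'); a=c['color'];cv2.imwrite('pics/w8.png',a)
def w(x,y,z): return (*(B+x*XB+y*YB),z)
for n,q in dict(mortar=w(55,82,75),jar=w(-65,82,65),brass1=w(-65,150,15)).items(): print(n,proj(c,q).round(0))
E
```

```text
t 22.3 tcp [467.4 166.6  88.5] board [-64.6 -13.2] toolx [0.041 0.999 0.   ] tooly [ 0.999 -0.041  0.004] w 22.6 gf 29.9 F [-0.2 -0.6 -1.2] j7 -0.28
mortar [451.  83.]
jar [252.  66.]
brass1 [252. -14.]
```

View pics/w8.png

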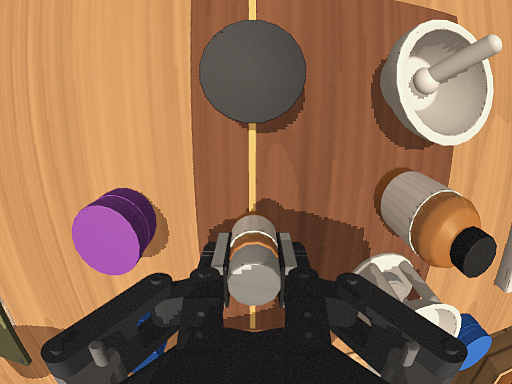

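The jar lid (252,71) is on the brass line in front of the mortar rim (442,82), and the bottle stands between. The vial is over the line at (255,262), so I lower it.

```bash

python3 -m jog '{"delta_pos":[[3,0,15],[3,0,30],[3,0,42],[3,0,50],[3,0,54]],"yaw":[0,0,0,0,0],"hand":[18,18,18,18,18]}' >/dev/null
python3 -m jog '{"delta_pos":[[0,0,1],[0,0,2],[0,0,3],[0,0,3],[0,0,3]],"yaw":[0,0,0,0,0],"hand":[18,18,18,18,18]}' >/dev/null
python3 st.py|sed -n '1p'
```

```text
t 23.1 tcp [466.1 171.5  31.7] board [-66.1  -8.4] toolx [0.038 0.999 0.   ] tooly [ 0.999 -0.038  0.001] w 23.0 gf 29.9 F [-0.5 -0.4 -1.3] j7 -0.28
```

```bash

python3 -m jog '{"delta_pos":[[0,0,0.5],[0,0,1],[0,0,1.5],[0,0,1.5],[0,0,1.5]],"yaw":[0,0,0,0,0],"hand":[18,18,18,18,18]}' >/dev/null
python3 st.py|sed -n '1p'
```

```text
t 23.6 tcp [466.  171.5  30.7] board [-66.2  -8.4] toolx [0.038 0.999 0.001] tooly [ 0.999 -0.038  0.001] w 22.9 gf 30.9 F [-0.5 -0.1  9.8] j7 -0.28
```

```bash

python3 -m jog '{"delta_pos":[[0,0,0],[0,0,0],[0,0,0],[0,0,0],[0,0,0]],"yaw":[0,0,0,0,0],"hand":[30,45,55,55,55]}' >/dev/null
python3 -m jog '{"delta_pos":[[0,0,-10],[0,0,-30],[0,0,-60],[0,0,-95],[0,0,-130]],"yaw":[0,0,0,0,0],"hand":[55,55,55,55,55]}' >/dev/null
python3 -m jog '{"delta_pos":[[-25,2,-15],[-60,4,-20],[-95,7,-20],[-130,9,-20],[-165,11,-20]],"yaw":[0,0,0,0,0],"hand":[65,65,65,65,65]}' >/dev/null
python3 -m jog '{"delta_pos":[[-35,2,0],[-70,4,0],[-105,7,0],[-140,9,0],[-165,11,0]],"yaw":[0,0,0,0,0],"hand":[65,65,65,65,65]}' >/dev/null
python3 -m jog '{"delta_pos":[[-35,2,0],[-60,4,0],[-75,5,0],[-75,5,0],[-75,5,0]],"yaw":[0,0,0,0,0],"hand":[65,65,65,65,65]}' >/dev/null
python3 st.py|sed -n '1p;4,5p'
python3 - <<'E'
from st import *
c=cam('wrist'); a=c['color'];cv2.imwrite('pics/w9.png',a)
for n,q in dict(tin=(474.3,-209,28),dropper=(478.5,-304,84),collar=(478.5,-304,69),base=(478.5,-304,4)).items(): print(n,proj(c,q).round(0))
E
```

```text
t 25.6 tcp [ 476.9 -234.9  180.1] board [ -37.8 -413.9] toolx [0.04  0.999 0.   ] tooly [ 0.999 -0.04  -0.   ] w 65.1 gf 0.0 F [-0.3  0.5  0.2] j7 0.37
tin board [ -42. -388.] tool shift [26. -4.]
dropper board [ -33. -483.] tool shift [-69.   5.]
tin [249. 150.]
dropper [258. 263.]
collar [257. 255.]
base [257. 227.]
```

View pics/w9.png

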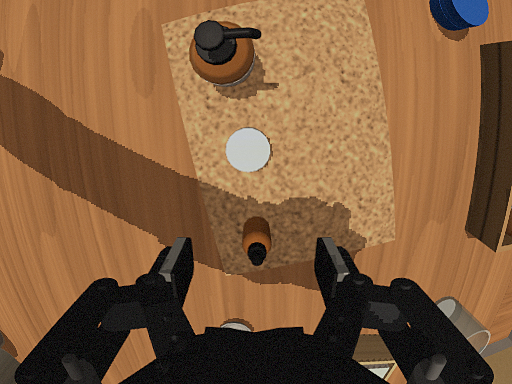

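The tin (248,149) and dropper bulb (257,259) are where predicted. Going to the dropper.

```bash

python3 -m jog '{"delta_pos":[[-30,3,0],[-55,5,0],[-67,5,0],[-67,5,0],[-67,5,10]],"yaw":[0,0,0,0,0],"hand":[62,62,62,62,62]}' >/dev/null
python3 -m jog '{"delta_pos":[[0,0,5],[0,0,25],[0,0,45],[0,0,50],[0,0,50]],"yaw":[0,0,0,0,0],"hand":[62,62,62,62,62]}' >/dev/null
python3 st.py|sed -n '1p;5p'
```

```text
t 26.5 tcp [ 478.8 -298.8  117.9] board [ -33.1 -477.7] toolx [0.036 0.999 0.003] tooly [ 0.999 -0.036 -0.004] w 61.5 gf 0.0 F [-0.1 -0.   0.3] j7 0.47
dropper board [ -33. -483.] tool shift [-5. -0.]
```

```bash

python3 -m jog '{"delta_pos":[[-4,0,5],[-4,0,25],[-4,0,55],[-4,0,80],[-4,0,99]],"yaw":[0,0,0,0,0],"hand":[60,60,60,60,60]}' >/dev/null
python3 -m jog '{"delta_pos":[[0,0,0],[0,0,0],[0,0,0],[0,0,0],[0,0,0]],"yaw":[0,0,0,0,0],"hand":[45,35,25,25,25]}' 30 >/dev/null
python3 -m jog '{"delta_pos":[[0,0,0],[0,0,0],[0,0,0],[0,0,0],[0,0,0]],"yaw":[0,0,0,0,0],"hand":[25,25,25,25,25]}' >/dev/null
python3 st.py|sed -n '1p;5p'
python3 -m jog '{"delta_pos":[[0,0,-15],[0,0,-45],[0,0,-75],[0,0,-105],[0,0,-140]],"yaw":[0,0,0,0,0],"hand":[25,25,25,25,25]}' >/dev/null
python3 st.py|sed -n '1p;5p'
```

```text
t 27.8 tcp [ 480.3 -305.9   21.7] board [ -31.4 -484.7] toolx [ 0.038  0.999 -0.001] tooly [ 0.999 -0.038  0.001] w 29.6 gf 31.5 F [-0.6  0.1  6. ] j7 0.47
dropper board [ -33. -483.] tool shift [ 2. -2.]
t 28.2 tcp [ 478.8 -305.   161.4] board [ -32.9 -483.8] toolx [0.038 0.999 0.001] tooly [ 0.999 -0.038 -0.002] w 29.9 gf 30.9 F [-0.1 -0.7 -1.1] j7 0.47
dropper board [ -33. -483.] tool shift [ 1. -0.]
```

```bash

python3 -m jog '{"delta_pos":[[5,0,-25],[25,0,-40],[60,-3,-40],[95,-6,-40],[130,-9,-40]],"yaw":[0,0,0,0,0],"hand":[25,25,25,25,25]}' >/dev/null
python3 -m jog '{"delta_pos":[[35,-3,0],[70,-6,0],[105,-9,0],[140,-12,0],[165,-14,0]],"yaw":[0,0,0,0,0],"hand":[25,25,25,25,25]}' >/dev/null
python3 -m jog '{"delta_pos":[[35,-3,0],[70,-6,0],[89,-9,0],[89,-9,0],[89,-9,0]],"yaw":[0,0,0,0,0],"hand":[25,25,25,25,25]}' >/dev/null
python3 -m jog '{"delta_pos":[[0,0,0],[0,0,10],[0,0,40],[0,0,75],[0,0,105]],"yaw":[0,0,0,0,0],"hand":[25,25,25,25,25]}' >/dev/null
python3 st.py|sed -n '1p'
python3 - <<'E'
from st import *
c=cam('wrist'); a=c['color'];cv2.imwrite('pics/w10.png',a)
def w(x,y,z): return (*(B+x*XB+y*YB),z)
for n,q in dict(mortar=w(55,82,75),jar=w(-65,82,65),vial=w(-65,-8,73),burner=w(55,-98.5,99)).items(): print(n,proj(c,q).round(0))
E
```

```text
t 29.9 tcp [462.9  77.5  94.8] board [ -65.2 -102.4] toolx [ 0.041  0.999 -0.   ] tooly [ 0.999 -0.041  0.002] w 30.3 gf 30.9 F [ 0.  -0.5 -1.3] j7 -0.17
mortar [439. -44.]
jar [253. -67.]
vial [253.  67.]
burner [449. 236.]
```

View pics/w10.png

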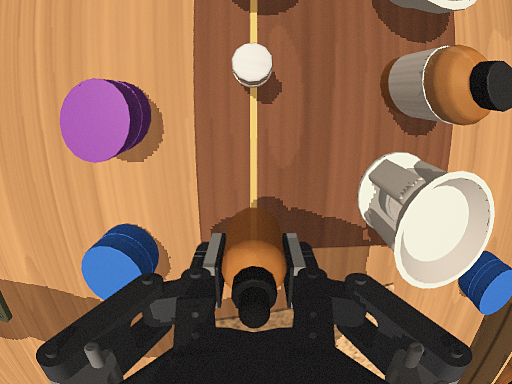

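The vial (252,64) is on the line, and the burner dish is at (445,229). Lowering the dropper with a +4 nudge.

```bash

python3 -m jog '{"delta_pos":[[3,0,15],[3,0,30],[3,0,45],[3,0,54],[3,0,58]],"yaw":[0,0,0,0,0],"hand":[25,25,25,25,25]}' >/dev/null
python3 -m jog '{"delta_pos":[[0,0,1],[0,0,2],[0,0,2.5],[0,0,2.5],[0,0,2.5]],"yaw":[0,0,0,0,0],"hand":[25,25,25,25,25]}' >/dev/null
python3 st.py|sed -n '1p'
```

```text
t 30.8 tcp [462.8  82.5  35.8] board [-65.6 -97.4] toolx [0.038 0.999 0.   ] tooly [ 0.999 -0.038  0.001] w 30.0 gf 30.9 F [-0.7  0.5 -0.4] j7 -0.17
```

```bash

python3 -m jog '{"delta_pos":[[0,0,1],[0,0,1.5],[0,0,2],[0,0,2.5],[0,0,2.5]],"yaw":[0,0,0,0,0],"hand":[25,25,25,25,25]}' >/dev/null
python3 st.py|sed -n '1p'
```

```text
t 31.2 tcp [462.4  82.4  32.7] board [-65.9 -97.5] toolx [0.038 0.999 0.   ] tooly [ 0.999 -0.038 -0.   ] w 29.9 gf 31.0 F [ 0.4 -0.2 -0.5] j7 -0.17
```

```bash

python3 -m jog '{"delta_pos":[[0,0,0.5],[0,0,1],[0,0,1.5],[0,0,1.5],[0,0,1.5]],"yaw":[0,0,0,0,0],"hand":[25,25,25,25,25]}' >/dev/null
python3 st.py|sed -n '1p'
```

```text
t 31.6 tcp [462.4  82.4  32.6] board [-66.  -97.5] toolx [0.038 0.999 0.   ] tooly [ 0.999 -0.038  0.001] w 30.0 gf 32.6 F [-2.1  1.1 16. ] j7 -0.17
```

```bash

python3 -m jog '{"delta_pos":[[0,0,-1],[0,0,-1],[0,0,-1],[0,0,-1],[0,0,-1]],"yaw":[0,0,0,0,0],"hand":[30,42,55,60,60]}' >/dev/null
python3 -m jog '{"delta_pos":[[0,0,-10],[0,0,-35],[0,0,-70],[0,0,-110],[0,0,-150]],"yaw":[0,0,0,0,0],"hand":[60,60,60,60,60]}' >/dev/null
python3 -m jog '{"delta_pos":[[-25,2,-10],[-60,4,-10],[-95,7,-10],[-130,10,-10],[-165,13,-10]],"yaw":[0,0,0,0,0],"hand":[70,70,70,70,70]}' >/dev/null
python3 -m jog '{"delta_pos":[[-35,3,0],[-70,6,0],[-105,9,0],[-124,11,0],[-124,11,0]],"yaw":[0,0,0,0,0],"hand":[70,70,70,70,70]}' >/dev/null
python3 -m jog '{"delta_pos":[[0,0,0],[0,0,20],[0,0,50],[0,0,80],[0,0,100]],"yaw":[0,0,0,0,0],"hand":[70,70,70,70,70]}' >/dev/null
python3 st.py|sed -n '1p;4p'
```

```text
t 33.7 tcp [ 474.8 -204.5   90.7] board [ -41.3 -383.6] toolx [0.035 0.999 0.002] tooly [ 0.999 -0.035 -0.002] w 69.8 gf 0.0 F [ 0.6  0.4 -0.5] j7 0.32
tin board [ -42. -388.] tool shift [-5. -0.]
```

```bash

python3 -m jog '{"delta_pos":[[-4,-1,10],[-4,-1,30],[-4,-1,50],[-4,-1,65],[-4,-1,75]],"yaw":[0,0,0,0,0],"hand":[70,65,60,58,58]}' >/dev/null
python3 -m jog '{"delta_pos":[[0,0,3],[0,0,6],[0,0,8],[0,0,8],[0,0,8]],"yaw":[0,0,0,0,0],"hand":[58,58,58,58,58]}' >/dev/null
python3 st.py|sed -n '1p;4p'
```

```text
t 34.5 tcp [ 474.7 -211.4    9.9] board [ -41.  -390.5] toolx [ 0.038  0.999 -0.   ] tooly [ 0.999 -0.038  0.001] w 57.9 gf 0.0 F [ 0.5 -0.5 -0.2] j7 0.33
tin board [ -42. -388.] tool shift [ 2. -1.]
```

```bash

python3 -m jog '{"delta_pos":[[2,0,2],[2,0,3],[2,0,4],[2,0,4],[2,0,4]],"yaw":[0,0,0,0,0],"hand":[58,58,58,58,58]}' >/dev/null
python3 -m jog '{"delta_pos":[[0,0,0],[0,0,0],[0,0,0],[0,0,0],[0,0,0]],"yaw":[0,0,0,0,0],"hand":[50,40,40,40,40]}' 30 >/dev/null
python3 -m jog '{"delta_pos":[[0,0,0],[0,0,0],[0,0,0],[0,0,0],[0,0,0]],"yaw":[0,0,0,0,0],"hand":[40,40,40,40,40]}' >/dev/null
python3 st.py|sed -n '1p;4p'
python3 -m jog '{"delta_pos":[[0,0,-10],[0,0,-35],[0,0,-70],[0,0,-110],[0,0,-150]],"yaw":[0,0,0,0,0],"hand":[40,40,40,40,40]}' >/dev/null
python3 st.py|sed -n '1p;4p'
```

```text
t 35.8 tcp [ 474.2 -209.3    5.5] board [ -41.6 -388.5] toolx [0.038 0.999 0.   ] tooly [ 0.999 -0.038 -0.   ] w 44.4 gf 30.3 F [-1.6 -0.   5.2] j7 0.33
tin board [ -42. -388.] tool shift [0. 0.]
t 36.2 tcp [ 473.8 -209.   156.9] board [ -42.  -388.2] toolx [0.038 0.999 0.001] tooly [ 0.999 -0.038 -0.001] w 44.3 gf 30.8 F [ 1.  -1.4 -0.1] j7 0.33
tin board [ -42. -388.] tool shift [0. 0.]
```

```bash

python3 -m jog '{"delta_pos":[[5,0,-30],[25,0,-40],[60,-3,-40],[95,-6,-40],[130,-9,-40]],"yaw":[0,0,0,0,0],"hand":[40,40,40,40,40]}' >/dev/null
python3 -m jog '{"delta_pos":[[35,-2,0],[70,-4,0],[105,-6,0],[140,-8,0],[165,-10,0]],"yaw":[0,0,0,0,0],"hand":[40,40,40,40,40]}' >/dev/null
python3 -m jog '{"delta_pos":[[35,-2,0],[70,-4,0],[83,-5,0],[83,-5,0],[83,-5,0]],"yaw":[0,0,0,0,0],"hand":[40,40,40,40,40]}' >/dev/null
python3 -m jog '{"delta_pos":[[0,0,0],[0,0,10],[0,0,30],[0,0,30],[0,0,30]],"yaw":[0,0,0,0,0],"hand":[40,40,40,40,40]}' >/dev/null
python3 st.py|sed -n '1p'
python3 - <<'E'
from st import *
c=cam('wrist'); a=c['color'];cv2.imwrite('pics/w11.png',a)
def w(x,y,z): return (*(B+x*XB+y*YB),z)
for n,q in dict(mortar=w(55,82,75),jar=w(-65,80,65),vial=w(-65,-8,73),burner=w(55,-98.5,99)).items(): print(n,proj(c,q).round(0))
u,v=proj(c,w(-65,80,65)).astype(int)
m=np.zeros(a.shape[:2],np.uint8); m[max(0,v-60):v+60,u-60:u+60]=(a.max(2)<65)[max(0,v-60):v+60,u-60:u+60]
m=cv2.morphologyEx(m,cv2.MORPH_OPEN,np.ones((7,7),np.uint8))
k=max(cv2.findContours(m,0,2)[0],key=cv2.contourArea)
e=cv2.fitEllipse(k); p=onz(c,*e[0],65); print(e,p,b(p), 'bbox',cv2.boundingRect(k))
E
```

```text
t 37.8 tcp [464.3 167.4 165. ] board [-67.8 -12.5] toolx [ 0.041  0.999 -0.002] tooly [ 0.999 -0.041 -0.002] w 44.0 gf 30.8 F [-0.2 -0.4 -0.3] j7 -0.33
mortar [401.  86.]
jar [257.  80.]
vial [256. 188.]
burner [385. 290.]Traceback (most recent call last):
  File "<stdin>", line 8, in <module>
ValueError: max() iterable argument is empty
```

View pics/w11.png

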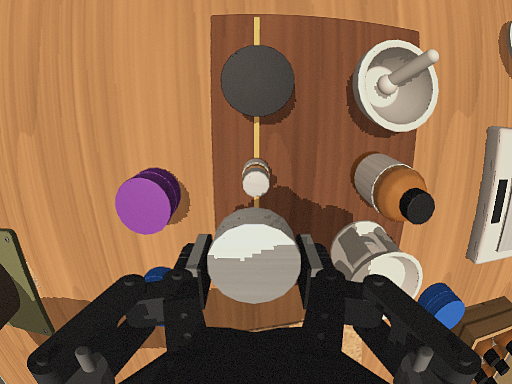

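The jar lid is centred at (257,81), so board (-65,80) is confirmed. The tin is held level at (254,262). I check its offset in the hand.

```bash
python3 - <<'E'
from st import *
c=cam('wrist'); a=c['color']; p=pr()
print(proj(c,(p[0],p[1],p[2]+22.5)), 'tin now', b(onz(c,254,262,p[2]+22.5)))
g=cv2.cvtColor(a,cv2.COLOR_BGR2HSV); m=((g[...,1]<50)&(g[...,2]>110)).astype(np.uint8); m[:205]=0;m[:,:206]=0;m[:,304:]=0
xs=np.nonzero(m)[1];ys=np.nonzero(m)[0];print(xs.min(),xs.max(),ys.min(),ys.max())
print('jar',b(onz(c,257.5,81,65)))
E
```

```text
t 37.9 tcp [465.2 168.4 166. ] board [-66.8 -11.5] toolx [ 0.04   0.999 -0.   ] tooly [ 0.999 -0.04   0.001] w 44.2 gf 30.8 F [ 0.3  0.9 -0.2] j7 -0.33
[252.68051705 268.16384166] tin now [-66.22463705  -8.04745612]
206 303 207 303
jar [-63.66397352  79.60587357]
```

```bash

python3 -m jog '{"delta_pos":[[30,1,0],[60,2,0],[86,2,0],[86,2,0],[86,2,20]],"yaw":[0,0,0,0,0],"hand":[40,40,40,40,40]}' >/dev/null
python3 -m jog '{"delta_pos":[[0,0,20],[0,0,40],[0,0,60],[0,0,60],[0,0,60]],"yaw":[0,0,0,0,0],"hand":[40,40,40,40,40]}' >/dev/null
python3 st.py|sed -n '1p'
```

```text
t 38.8 tcp [470.  254.7  85.5] board [-65.8  75. ] toolx [ 0.038  0.999 -0.001] tooly [ 0.999 -0.038 -0.001] w 44.0 gf 30.9 F [ 0.2 -0.   0.2] j7 -0.44
```

```bash

python3 -m jog '{"delta_pos":[[2,1,6],[2,1,12],[2,1,15],[2,1,17],[2,1,17]],"yaw":[0,0,0,0,0],"hand":[40,40,40,40,40]}' >/dev/null
python3 st.py|sed -n '1p'
python3 - <<'E'
from h import *
c=cam('wrist'); cv2.imwrite('pics/w12.png',cv2.resize(c['color'][140:330,120:390],None,fx=2,fy=2))
E
```

```text
t 39.2 tcp [471.  257.2  68.2] board [-64.9  77.4] toolx [ 0.038  0.999 -0.   ] tooly [ 0.999 -0.038 -0.   ] w 44.1 gf 30.9 F [-0.4  0.6 -0.5] j7 -0.43
```

View pics/w12.png

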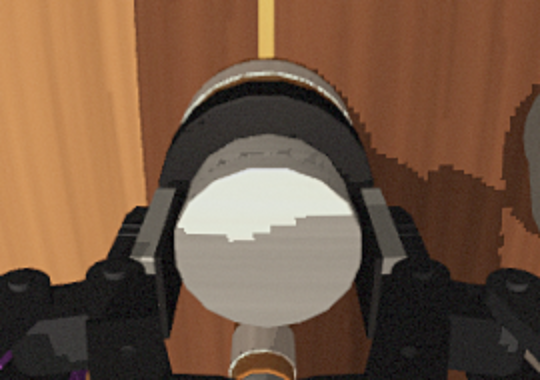

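```bash
python3 - <<'E'
from st import *
c=cam('wrist')
f=lambda u,v,z:b(onz(c,u/2+120,v/2+140,z)).round(1)
print('jar front edge',f(268,95,65),'tin base front',f(268,137,67),'tin lid top near/far',f(268,167,90),f(268,327,90))
E
```

```text
jar front edge [-64.  109.5] tin base front [-64.   98.8] tin lid top near/far [-64.  100.5] [-63.7  55.3]
```

The tin is centred to about 2 mm on the jar (crop: jar lid edge at row 95, tin base edge at row 137). I nudge +2, touch down and release.

```bash

python3 -m jog '{"delta_pos":[[1,0,0],[2,0,0.5],[2,0,1.5],[2,0,2],[2,0,2]],"yaw":[0,0,0,0,0],"hand":[40,40,40,40,40]}' >/dev/null
python3 st.py|sed -n '1p'
python3 -m jog '{"delta_pos":[[0,0,0],[0,0,0],[0,0,0],[0,0,0],[0,0,0]],"yaw":[0,0,0,0,0],"hand":[44,47,52,58,62]}' >/dev/null
python3 -m jog '{"delta_pos":[[0,0,-3],[0,0,-15],[0,0,-35],[0,0,-65],[0,0,-100]],"yaw":[0,0,0,0,0],"hand":[62,62,62,62,62]}' >/dev/null
python3 -m jog '{"delta_pos":[[-20,-20,-25],[-20,-50,-40],[-20,-60,-40],[-20,-60,-40],[-20,-60,-40]],"yaw":[0,0,0,0,0],"hand":[62,62,62,62,62]}' >/dev/null
python3 - <<'E'
from st import *
pr()
c=cam('wrist'); cv2.imwrite('pics/w13.png',cv2.resize(c['color'],(800,600)))
def w(x,y,z): return (*(B+x*XB+y*YB),z)
for n,q in dict(mortar=w(55,82,75),tin=w(-65,80,89),vial=w(-65,-8,73),bottle=w(55,-8,125)).items(): print(n,(proj(c,q)*1.5625).round(0))
E
```

```text
t 39.7 tcp [471.3 259.5  66.5] board [-64.7  79.8] toolx [0.038 0.999 0.001] tooly [ 0.999 -0.038  0.   ] w 44.6 gf 31.1 F [-0.6  1.   2.4] j7 -0.44
t 41.0 tcp [410.6 242.  206.3] board [-124.6   59.7] toolx [0.037 0.999 0.   ] tooly [ 0.999 -0.037  0.001] w 61.7 gf 0.0 F [ 1.  -0.9 -0. ] j7 -0.50
mortar [662. 254.]
tin [498. 256.]
vial [483. 379.]
bottle [673. 408.]
```

View pics/w13.png

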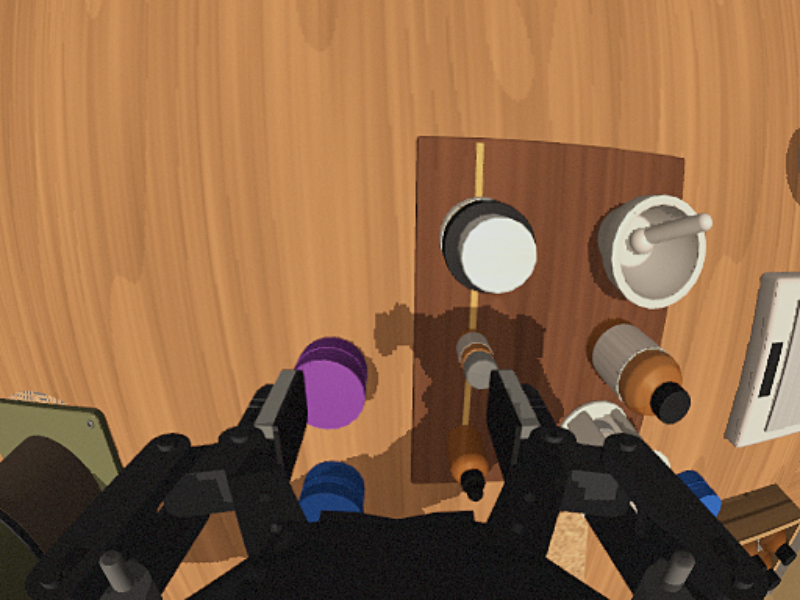

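Everything stands upright and released: the tin (498,255) on the jar, the vial (480,375) and dropper (470,470) on the brass line, and the bottle cap (670,403) between mortar and burner. The gripper is clear, so I hand in.

```bash
python3 -c "
from plant import r
print(r.finish_job())"
```

```text
the job is handed in; nothing more can be done
None
```

I set out the whole gift set and handed it in at about 41 s, with no verdict returned: the last view shows every piece upright, released and in place, though I viewed 16 pictures, two over the limit of 14.

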